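# Show the pens under glass

### The arm

A 6-joint arm with a two-finger parallel gripper is mounted at the origin on the work surface. World frame = base frame: x ahead of the robot, y to its left, z up, the work surface at z = 0. Lengths are in m, angles in degrees, forces in N, time in s.
With the tool pointing down it reaches from about 0.425 to 0.95 m from the base axis. Payload 3.5 kg.
Tool frame: the origin (TCP) lies between the finger pads; the fingertips stand 8 mm ahead of it and the grasp point (between the pads) lies 11 mm behind it; z points along the fingers, y is the line along which they close (so a half turn about z gives the same grasp; the last joint's range is limited). The gripper opens to 85 mm and grips with 20 to 120 N. Pads are 22 mm wide; open, the fingers measure 114 mm over their backs; the gripper's body (76 mm by 85 mm) begins 54 mm behind the grasp point. The pads swing forward as they close: fully open they stand 13 mm farther back than shut.
Start: joints at [63.885, 16.404, 90.338, -0, 73.258, -8.594], TCP at [0.203, 0.644, 0.239] pointing down, gripper open.
Joint ranges: [-158.93, 158.93], [-51.34, 127.21], [12.03, 142.37], [-87.48, 267.48], [13.55, 161.25], [-162.69, 162.69]. Speed limits (degrees/s): [159.86, 159.86, 180, 180, 180, 180].

### API

Orientations are given as a 3x3 rotation matrix whose columns are the frame's x, y, z axes.
In Python, from cell import ctrl, cams, workorder gives the robot as it stands.
- The arm moves only by the tool apply_moves, never from a script. Its argument "increments" is a list of rows, each an object with "travel": the shift along the world's x, y, z in m, a list of three; "yaw": the turn about the world's z in degrees. In form: [{"travel": [x, y, z], "yaw": yaw}, ...]. A call has 1 to 12 rows; each row shifts and turns the commanded pose from where the row before left it; what a row does not reach is not made up. A row lasts 1/12 s, in which the tool goes at most 41.7 mm and 7.16 degrees, less where a joint would pass 70% of its speed; a pose out of reach is approached as far as the arm can. A call is refused whole if a number of a shift passes 0.0417 or a number of a turn 7.16, either way. A call with a gripper value outside its range is refused whole. "hand" is the closure, from -1 (fully open) to 1 (shut), set as the call begins (left out, the last holds). The fingers move at their own pace and stop on an object; "squeeze" is the grip in N (left out, the last holds). Time passes only in rows, so rows that do not move let the fingers close. It gives the time, the measured TCP pose, the force and the opening at its end, in the units of the state.
- ctrl.get_obs(): the state, without advancing time (a new reading comes with each control period).
- cams.camera(name): name is "scene" or "top" or "wrist"; returns (picture, depth): 480x640x3 uint8, red, green, blue; 480x640 float32, m along the optical axis (not along the pixel's ray), 0 where there is no reading.
- cams.camera_info(name): a dict with "fov_y" (degrees; the focal length in pixels is half the picture's height over the tangent of half this angle, whatever the lens; pixels are square), "cx", "cy" (the principal point, pixels), "R" (3x3) and "t" (3): a world point X has camera coordinates R X + t; the wrist camera has in their place "tool_from_camera" (4x4, takes a point from camera to tool coordinates, whose origin is the TCP and whose axes are the flange's). Camera axes: x right, y down, z forward; pixel columns grow to the right and rows downward; lengths in m; the calibration is good to about 2 mm. The wrist camera is an equidistant fisheye: a pixel r from the principal point sees the ray r / f radians off the axis. A picture is of the moment at which its call begins: read the wrist's pose just before it. camera_info takes no time and is no camera call.
- workorder.finish_job(): hands the job in, once; it reports no verdict.
Trained networks look in the newest picture that a camera, given by its name, has taken for a name from the list of things; names that differ only in an ending like _2 or _b are one class to them, and where a whole thing is asked for, a point or a joint stands for the part that bears it (a point fixed in the world has none). Each returns a list of dicts, best first, with "confidence" (0 to 1); they miss things now and then, are a little off and sometimes report something else, mostly with a low value. They report only what shows in the picture. A call takes as long as a camera call.
- cams.trace(camera, target): "mask" (480x640 bool, what is visible of it) and "box" ([left, top, right, bottom] in pixels, round what is visible of it).
The state is a dict: "t": time; "joint_pos": joint angles; "dq": joint speeds; "effort": joint torques, N m; "tcp_pos": TCP position; "tool_rot": TCP orientation; "wrist_force": force on the tool from outside, world axes, zero at the start; "moment": the same for the moment, N m; "gripper_width": opening from 0.0 (shut) to 1.0 (fully open).
Only numpy, scipy, OpenCV 4.12 (cv2) and the standard library are available. Lean on these libraries where they do the work, as an engineer would, in place of code of your own. Each camera call takes 0.05 s, during which the arm holds its last target. There are 200 camera calls.

### The job

The pen case stands wide open, its glass lid folded up inside the wooden lid: lower the two lids together, gently and without letting them drop, then swing the brass hook upright until it rests over the stud of the glass lid. After that raise the wooden lid alone by its brass pull to half open, about 45 degrees, leaving the glass lid hooked down on the case. Finish while holding it there, the pull still in the gripper, and do not disturb the other things on the desk.

Things in the scene. Friction and masses are not known exactly. Their poses are not given: they have to be found in the camera images.
- case: Walnut pen case, base 170 (x) by 230 (y) by 76 mm high, heavy, does not move; shut with both lids 102.5 mm high. Origin: centre of its underside on the desk. Its x axis points from the front (pull and hook) to the hinged back edge, y along the hinge line (to the left as seen from the front), z up.
- wood_lid (a joint): Angle of the outer wooden lid on its hinge along the back edge: 0 shut, grows as it opens, 1.75 is the back stop, where it leans a little past upright and rests at the start. Lid 170 by 230 mm, its panel 12 mm thick, 0.55 kg with its pull; smooth light hinge: it falls shut when let go anywhere below about 1.1 rad. The glass lid turns with it on a stiff hinge of its own and only stays behind when something holds it.
- lid_hinge (a point): Point on the hinge line of both lids, in its middle: 85 mm behind and 78 mm above the case's origin. Axes turn with the wooden lid; the lid opens about its y axis, and from here the lid reaches 170 mm along its -x.
- pull_grip (a point): Good place to pinch the wooden lid's brass tongue pull across its 20 mm width (along the hinge line). The pull stands in the middle of the lid's front edge, 8 mm thick, reaching 44 mm out from the edge in the plane of the lid (up when the lid is open, forward when shut). This point is 26 mm out from the edge: 196 mm from the hinge line along the lid's -x and 18.5 mm along its z; 96.5 mm above the desk when shut. Axes as the wooden lid.
- glass_front (a point): Middle of the front edge of the inner glass lid (nickel frame 206 mm wide, 12.5 mm thick, 0.11 kg, clear pane), 170 mm from the hinge line. Its z axis is square to the pane: upright, and the point 83 mm above the desk, when the glass lid lies on the case. Its brass stud (8 mm thick, 9 mm long, pointing forward) sits on this edge 66 mm along the case's +y.
- hook (a joint): Angle of the brass swing hook on the case's front face: 0 upright, its side resting against the stud and its beak over the top of it (1.5 mm play); grows as it leans to the case's +y; it stays where it is left (slight friction, under 1 N at the knob).
- hook_knob (a point): Middle of the part of the hook's round knob that can be pinched: the knob is 10 mm thick and points forward (case -x) from the hook's upper end, from 8 to 34 mm in front of the case's face; this point is 23 mm in front of it. From the pivot it lies 9.5 mm along the hook's y and 46.5 mm along its z (y is the case's +y and z is up when the hook is upright).
- hook_pivot (a point): The hook's pivot on the case's front face, 65 mm along the case's +y and 45 mm above the desk. The hook turns in the plane of the front face; axes turn with it.
- ink_bottle: Bystander: square ink bottle, 52 by 52 by 62 mm, beside the case. Origin: centre of its underside.
- pen: Bystander: fountain pen lying flat, 135 mm long (x), 14 mm high, beside the case. Origin: centre of its underside.
- coffee_cup: Bystander: white mug, 76 mm across, 85 mm high. Origin: centre of its underside.
- notebook: Bystander: dark red notebook, 200 by 140 by 18 mm. Origin: centre of its underside.
- paperweight: Bystander: green glass dome, 76 mm across, 47 mm high. Origin: centre of its underside.
- glasses_case: Bystander: black spectacle case, 160 by 62 by 42 mm. Origin: centre of its underside.
- magnifier: Bystander: magnifying glass lying flat, 190 mm long. Origin: 50 mm from the lens centre, towards the handle, on the underside; it lies behind the case.

How it is judged:
By the outcome, as a careful person would: the job done as asked, in the order asked, and still so for the second after the job is handed in, while the arm keeps its last pose, push and grip.
It also fails if it takes over 54 s, if anything falls off the work surface, if the arm or the gripper's body presses on something with over 40 N, if the wrist force passes 120 N, or if a joint passes its speed limit or range.

## Working session

There is one attempt and no reset: what is moved stays moved. The work goes in short steps, Python scripts to look and compute and a tool call to move; the robot and the scene stay as the last step left them, time stands still between calls to the robot, and variables do not carry over. Pictures are saved under pics/ and viewed, on a budget of 10 in all, crops included, one or two more only if the job needs it, and the job is handed in when it is done.

Besides the shell and the picture viewer there is one more tool, called after "Call:" in YAML: its name, and indented under it one key for each argument. apply_moves: Moves the arm, as the interface text tells. Its arguments: {"type":"object","properties":{"increments":{"type":"array","items":{"type":"object","properties":{"travel":{"type":"array","items":{"type":"number"}},"yaw":{"type":"number"}}}},"hand":{"type":"number"},"squeeze":{"type":"number"}},"required":["increments"]}

```bash
mkdir -p pics; ls; cat > h.py <<'E'
import numpy as np, cv2
from cell import ctrl, cams, workorder
def snap(n):
    p,d=cams.camera(n); return p,d,cams.camera_info(n)
def cloud(d,i):
    f=240/np.tan(np.radians(i['fov_y'])/2)
    v,u=np.mgrid[:480,:640]
    c=np.stack([(u-i['cx'])/f*d,(v-i['cy'])/f*d,d],-1)
    return (c-np.array(i['t']))@np.array(i['R'])
E
python3 - <<'E'
from h import *
ims=[]
o=ctrl.get_obs(); print(o)
for n in ['scene','top']:
    p,d,i=snap(n); print(n,i)
    np.savez(f'{n}0.npz',p=p,d=d,c=cloud(d,i))
    cv2.imwrite(f'pics/{n}0.png',p[:,:,::-1])
    for t in ['case','wood_lid','pull_grip','glass_front','hook','hook_knob','ink_bottle','pen','coffee_cup','notebook','paperweight','glasses_case','magnifier']:
        r=cams.trace(n,t)
        if r:
            m=r[0]['mask']&(d>0); c=cloud(d,i)[m]
            np.save(f'm_{n}_{t}.npy',r[0]['mask'])
            print(t,round(r[0]['confidence'],2),r[0]['box'],np.median(c,0).round(3),np.percentile(c,3,0).round(3),np.percentile(c,97,0).round(3),m.sum())
E
```

```text
pics
{'t': 0.0, 'joint_pos': array([ 6.38844938e+01,  1.64545470e+01,  9.04224108e+01,  1.93037060e-04,
        7.32579632e+01, -8.59348433e+00]), 'dq': array([-0.03739869,  0.01554597, -0.08271927,  0.04045159, -0.07009893,
       -0.03898267]), 'effort': array([ 2.45199453e-04, -4.05980551e+01, -2.92619938e+01, -1.21534349e-04,
        6.05731897e-03, -6.01343316e-06]), 'tcp_pos': array([0.20290313, 0.64311829, 0.23793803]), 'tool_rot': array([[-9.53600825e-01,  3.01072061e-01, -1.03944425e-03],
       [ 3.01073646e-01,  9.53598550e-01, -2.11298756e-03],
       [ 3.55051015e-04, -2.32789595e-03, -9.99997227e-01]]), 'wrist_force': array([ 0.6061695 ,  0.6370446 , -0.32566813]), 'moment': array([ 0.02977606, -0.04347827, -0.05081488]), 'gripper_width': 0.9994255883385224}
scene {'fov_y': 48.47954620115972, 'cx': 316.7796332649224, 'cy': 233.98480639479422, 'R': array([[-0.69234231,  0.72139765,  0.0157339 ],
       [ 0.5487204 ,  0.54052955, -0.6377568 ],
       [-0.46858089, -0.4329125 , -0.77007708]]), 't': array([ 0.45269461, -0.24759662,  1.75447607])}
case 0.73 [292.1, 225.3, 41
[... 2271 characters left out ...]
0.32  0.065] 477
pen 0.52 [329.1, 236.3, 337.5, 290.0] [ 0.572 -0.091  0.012] [ 0.5   -0.1    0.006] [ 0.626 -0.084  0.016] 220
coffee_cup 0.87 [91.4, 321.5, 144.0, 353.2] [0.421 0.453 0.04 ] [0.385 0.403 0.001] [0.452 0.488 0.086] 1263
notebook 0.79 [471.5, 238.8, 534.9, 321.8] [ 0.475 -0.509  0.018] [ 0.383 -0.578  0.004] [ 0.573 -0.443  0.023] 4594
paperweight 0.81 [434.6, 193.4, 462.6, 220.3] [ 0.677 -0.396  0.035] [ 0.65  -0.428  0.014] [ 0.71  -0.37   0.047] 599
glasses_case 0.8 [107.6, 237.2, 141.4, 305.9] [0.579 0.434 0.039] [0.505 0.407 0.017] [0.656 0.47  0.046] 1699
magnifier 0.61 [297.4, 166.9, 326.1, 191.9] [ 0.787 -0.054  0.005] [ 0.76  -0.084  0.   ] [ 0.816 -0.022  0.011] 481
```

```bash
python3 - <<'E'
from h import *
a=np.load('top0.npz');b=np.load('scene0.npz')
A=cv2.resize(a['p'][150:330,160:360],(800,720)[:1]*1+(720,),interpolation=cv2.INTER_CUBIC)
A=cv2.resize(a['p'][155:325,170:350],None,fx=3.5,fy=3.5,interpolation=cv2.INTER_CUBIC)
B=cv2.resize(b['p'][210:335,285:445],None,fx=4.8,fy=4.8,interpolation=cv2.INTER_CUBIC)
cv2.imwrite('pics/a.png',A[:,:,::-1]);cv2.imwrite('pics/b.png',B[:,:,::-1])
# rim fit
for n,z in [('top',a),('scene',b)]:
    c=z['c']; m=(c[...,2]>.068)&(c[...,2]<.082)&(c[...,0]>.44)&(c[...,0]<.75)&(c[...,1]>-.06)&(c[...,1]<.25)
    q=c[m][:,:2].astype(np.float32); 
    m8=cv2.morphologyEx(m.astype(np.uint8),cv2.MORPH_OPEN,np.ones((2,2)))>0
    q=c[m8][:,:2].astype(np.float32)
    print(n,len(q),cv2.minAreaRect(q), np.median(c[m8][:,2]))
    # lid: points above .1, plane fit
    m=(c[...,2]>.10)&(c[...,2]<.245)&(c[...,0]>.62)&(c[...,0]<.76)&(c[...,1]>-.05)&(c[...,1]<.23)
    P=c[m]; 
    for k in range(4):
        C=P.mean(0);u,s,v=np.linalg.svd(P-C,full_matrices=False);r=(P-C)@v[2];P=P[abs(r)<max(.004,2*r.std()*.7)]
    nn=v[2]*np.sign(-v[2][0]); print(' lid normal',nn,C,len(P),r.std(),'yaw',np.degrees(np.arctan2(-nn[1],-nn[0])),'open',np.degrees(np.arcsin(nn[2])))
E
```

```text
top 1896 ((0.5069526433944702, 0.08740590512752533), (0.35950544476509094, 0.2319224327802658), 2.636019229888916) 0.07496545897641252
 lid normal [-0.98186354 -0.03972063  0.18538141] [0.68779293 0.09968868 0.1701474 ] 2406 0.0017672661688680447 yaw 2.3165990007599695 open 10.683370072936917
scene 929 ((0.8948663473129272, 0.25674891471862793), (0.9445309638977051, 0.24386608600616455), 24.992277145385742) 0.07603342848784289
 lid normal [-0.98458594 -0.03973182  0.17032881] [0.7107465  0.10128666 0.17960426] 2046 0.0010686257180609865 yaw 2.310850419226312 open 9.806937345240735
```

View pics/a.png

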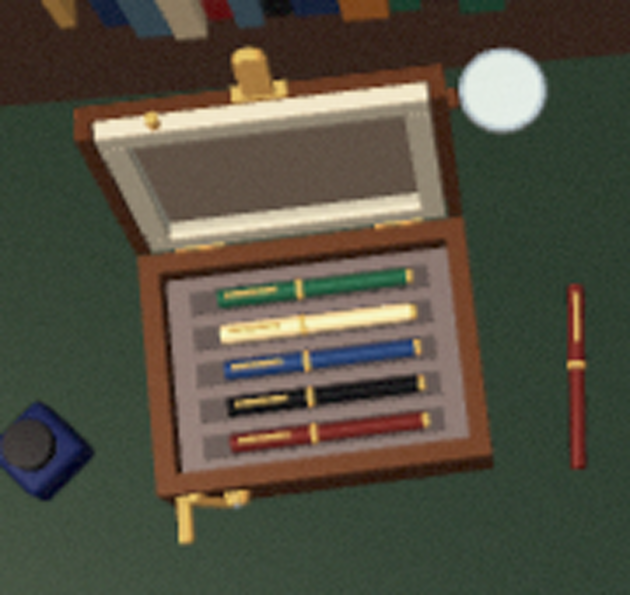

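View pics/b.png

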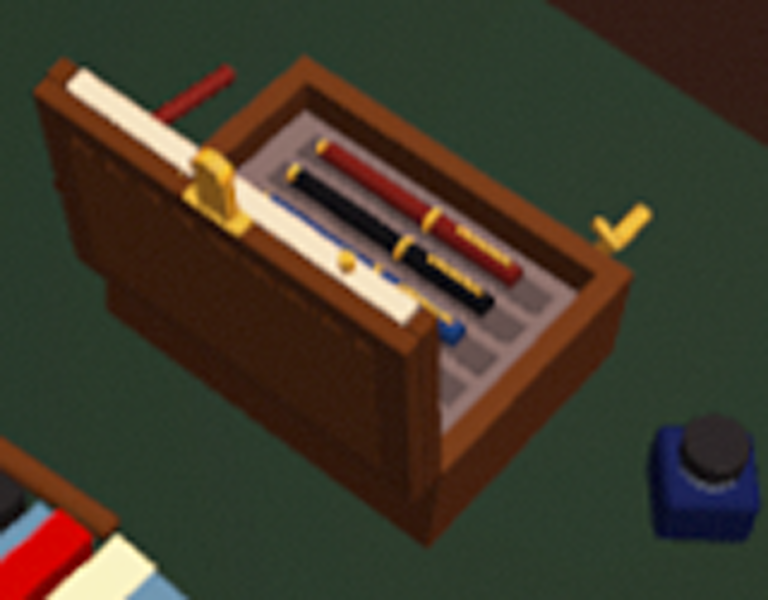

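```bash
python3 - <<'E'
from h import *
a=np.load('top0.npz')
c=a['c']; m=(c[...,2]>.070)&(c[...,2]<.080)&(c[...,0]>.48)&(c[...,0]<.69)&(c[...,1]>-.06)&(c[...,1]<.25)
n,l,s,_=cv2.connectedComponentsWithStats(m.astype(np.uint8),connectivity=4)
k=1+np.argmax(s[1:,4]); q=c[l==k]; print(s[k],np.median(q[:,2]),cv2.minAreaRect(q[:,:2].astype(np.float32)))
# yaw by front edge: for each column-ish y bin min x ; sides: for x bin extremes of y
def edge(A,B,lo,hi,f):
    bs=np.arange(lo,hi,.004); X=[];Y=[]
    for b in bs:
        t=(A>b)&(A<b+.004)
        if t.sum()>1: X.append(b+.002);Y.append(f(B[t]))
    p=np.polyfit(X,Y,1); r=np.array(Y)-np.polyval(p,X); g=abs(r)<.003; return np.polyfit(np.array(X)[g],np.array(Y)[g],1),g.sum()
x,y=q[:,0],q[:,1]
print('front',edge(y,x,0,.19,np.min)); print('left',edge(x,y,.52,.65,np.max)); print('right',edge(x,y,.52,.65,np.min))
th=np.radians(2.3)
for yaw in [2,3,4,5,6]:
    t=np.radians(yaw);u=q[:,0]*np.cos(t)+q[:,1]*np.sin(t);v=-q[:,0]*np.sin(t)+q[:,1]*np.cos(t)
    print(yaw,np.percentile(u,[.3,99.7]),np.percentile(v,[.3,99.7]))
mk=np.load('m_top_hook.npy'); print(c[mk].round(3)[::3])
t=c[(c[...,2]>.25)&(c[...,2]<.31)&(c[...,0]<.8)&(c[...,0]>.6)&(abs(c[...,1]-.1)<.15)]; print('pull?',len(t),t.mean(0),t.max(0))
bk=c[(c[...,0]>.78)&(c[...,2]>.05)&(abs(c[...,1]-.1)<.3)]; print('books',len(bk),bk.min(0),bk.max(0))
E
```

```text
[ 209  215  101   82 1770] 0.07567738119336291 ((0.5831406116485596, 0.09254547208547592), (0.17308323085308075, 0.2301950603723526), 2.0796282291412354)
front (array([-0.03651794,  0.5008718 ]), np.int64(48))
left (array([0.03675661, 0.18512136]), np.int64(33))
right (array([ 0.0400598 , -0.04487589]), np.int64(33))
2 [0.49962248 0.67135794] [-0.04272195  0.18690335]
3 [0.49999612 0.67319674] [-0.0531408  0.1772417]
4 [0.49960318 0.67574764] [-0.06428615  0.16782127]
5 [0.49872713 0.67828684] [-0.0756961   0.15834549]
6 [0.49774346 0.68054653] [-0.08711602  0.14909458]
[[0.486 0.184 0.086]
 [0.484 0.187 0.085]
 [0.484 0.18  0.081]
 [0.482 0.183 0.08 ]
 [0.479 0.185 0.084]
 [0.477 0.187 0.085]
 [0.476 0.18  0.087]
 [0.473 0.181 0.09 ]
 [0.472 0.185 0.086]
 [0.47  0.188 0.082]
 [0.469 0.18  0.084]
 [0.467 0.183 0.086]
 [0.465 0.185 0.087]
 [0.463 0.188 0.085]]
pull? 135 [0.71623614 0.10303567 0.2703783 ] [0.72701362 0.16613305 0.29113036]
books 14191 [ 0.84985659 -0.19996716  0.05001584] [0.99910187 0.39996325 0.21390002]
```

Call:
apply_moves:
  increments:
    - {"travel": [0.02, -0.0215, 0.012], "yaw": 1}
    - {"travel": [0.026, -0.027, 0.012], "yaw": 1}
    - {"travel": [0.026, -0.027, 0.012], "yaw": 1}
    - {"travel": [0.026, -0.027, 0.012], "yaw": 1}
    - {"travel": [0.026, -0.027, 0.012], "yaw": 1}
    - {"travel": [0.026, -0.027, 0.012], "yaw": 1}
    - {"travel": [0.026, -0.027, 0.012], "yaw": 1}
    - {"travel": [0.026, -0.027, 0.006], "yaw": 1}
    - {"travel": [0.026, -0.027, 0], "yaw": 1}
    - {"travel": [0.026, -0.027, 0], "yaw": 1}
  hand: -1

```text
t: 2.23
tcp_pos: [0.4584, 0.3778, 0.3306]
tool_rot: [[-0.992, 0.13, 0.002], [0.13, 0.992, 0.001], [-0.002, 0.001, -1.0]]
wrist_force: [1.1, 1.5, -0.6]
gripper_width: 1.0
```

Call:
apply_moves:
  increments:
    - {"travel": [0.026, -0.027, 0], "yaw": 1}
    - {"travel": [0.026, -0.027, 0], "yaw": 1}
    - {"travel": [0.026, -0.027, 0], "yaw": 1}
    - {"travel": [0.026, -0.027, 0], "yaw": 1}
    - {"travel": [0.026, -0.027, 0], "yaw": 1}
    - {"travel": [0.026, -0.027, 0], "yaw": 1}
    - {"travel": [0.026, -0.027, 0], "yaw": 1}
    - {"travel": [0.026, -0.027, 0], "yaw": 1}
    - {"travel": [0.026, -0.027, 0], "yaw": 1}
    - {"travel": [0.026, -0.027, 0], "yaw": 0.7}
    - {"travel": [0, 0, 0], "yaw": 0}

```text
t: 3.15
tcp_pos: [0.7205, 0.103, 0.3275]
tool_rot: [[-0.999, -0.032, 0.0], [-0.032, 0.999, -0.003], [0.0, -0.003, -1.0]]
wrist_force: [-0.6, -0.4, -1.1]
gripper_width: 1.0
```

```bash
cat >> h.py <<'E'
def wrist():
    o=ctrl.get_obs(); p,d=cams.camera('wrist'); i=cams.camera_info('wrist')
    f=240/np.tan(np.radians(i['fov_y'])/2)
    v,u=np.mgrid[:480,:640]; x=u-i['cx'];y=v-i['cy'];r=np.hypot(x,y)+1e-9;t=r/f
    k=np.tan(np.minimum(t,1.5))/r
    c=np.stack([x*k*d,y*k*d,d],-1); T=np.array(i['tool_from_camera'])
    w=(c@T[:3,:3].T+T[:3,3])@np.array(o['tool_rot']).T+o['tcp_pos']
    w[d<=0]=np.nan
    return p,d,w,o
E
python3 - <<'E'
from h import *
p,d,w,o=wrist(); print(o['tcp_pos'],o['tool_rot'].round(4))
r=cams.trace('wrist','pull_grip')
for q in r[:1]: print(q['box'],q['confidence'],np.nanmedian(w[q['mask']],0))
m=(w[...,2]>.264)&(w[...,2]<.30)&(abs(w[...,1]-.1)<.06)&(w[...,0]<.78)&(w[...,0]>.68)
P=w[m]; print(len(P),np.percentile(P,[2,50,98],axis=0).round(4))
cv2.imwrite('pics/w1.png',p[:,:,::-1])
E
```

```text
[0.72045902 0.10303862 0.32745902] [[-9.995e-01 -3.220e-02  0.000e+00]
 [-3.220e-02  9.995e-01 -2.600e-03]
 [ 1.000e-04 -2.600e-03 -1.000e+00]]
[143.2, 150.9, 493.7, 294.5] 0.91 [0.69529775 0.0970122  0.23265665]
1243 [[0.7154 0.0873 0.2648]
 [0.7185 0.0969 0.2812]
 [0.7266 0.1062 0.288 ]]
```

View pics/w1.png

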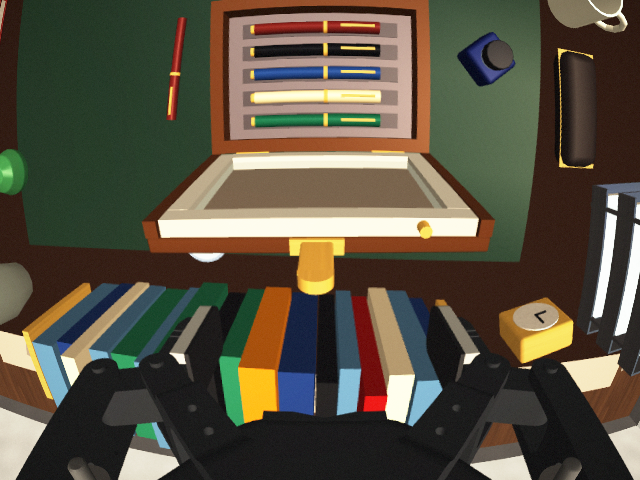

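Call:
apply_moves:
  increments:
    - {"travel": [0.001, -0.006, -0.01], "yaw": 0.4}
    - {"travel": [0, 0, -0.015], "yaw": 0}
    - {"travel": [0, 0, -0.018], "yaw": 0}
    - {"travel": [0, 0, -0.018], "yaw": 0}
    - {"travel": [0, 0, -0.01], "yaw": 0}
    - {"travel": [0, 0, 0], "yaw": 0}
    - {"travel": [0, 0, 0], "yaw": 0}

```text
t: 3.83
tcp_pos: [0.7173, 0.1039, 0.2571]
tool_rot: [[-0.999, -0.046, -0.002], [-0.046, 0.999, -0.0], [0.002, 0.0, -1.0]]
wrist_force: [-0.4, 0.1, 1.0]
gripper_width: 1.0
```

Call:
apply_moves:
  increments:
    - {"travel": [0, 0, 0], "yaw": 0}
    - {"travel": [0, 0, 0], "yaw": 0}
    - {"travel": [0, 0, 0], "yaw": 0}
    - {"travel": [0, 0, 0], "yaw": 0}
    - {"travel": [0, 0, 0], "yaw": 0}
    - {"travel": [0, 0, 0], "yaw": 0}
    - {"travel": [0, 0, 0], "yaw": 0}
    - {"travel": [0, 0, 0], "yaw": 0}
    - {"travel": [0, 0, 0], "yaw": 0}
    - {"travel": [0, 0, 0], "yaw": 0}
  hand: 1
  squeeze: 40

```text
t: 4.67
tcp_pos: [0.7187, 0.098, 0.26]
tool_rot: [[-0.999, -0.042, 0.001], [-0.042, 0.999, -0.009], [-0.001, -0.009, -1.0]]
wrist_force: [-1.4, -10.7, 2.4]
gripper_width: 0.225
```

Call:
apply_moves:
  increments:
    - {"travel": [0.001, -0.003, 0], "yaw": 0}
    - {"travel": [0.001, -0.003, 0], "yaw": 0}
    - {"travel": [0, 0, 0], "yaw": 0}
    - {"travel": [0, 0, 0], "yaw": 0}
    - {"travel": [0, 0, 0], "yaw": 0}

```text
t: 5.08
tcp_pos: [0.7187, 0.0979, 0.26]
tool_rot: [[-0.999, -0.046, -0.004], [-0.046, 0.999, 0.0], [0.004, 0.001, -1.0]]
wrist_force: [-6.4, 1.7, 4.1]
gripper_width: 0.225
```

```bash
cat > arc.py <<'E'
import numpy as np
def arc(a,R=.1993,yaw=2.2):
    a=np.radians(np.array(a,float)); u=-R*np.cos(a); z=R*np.sin(a); t=np.radians(yaw)
    P=np.stack([u*np.cos(t),u*np.sin(t),z],-1)
    return P
def rows(a,**k):
    P=arc(a,**k).round(4); P=P-P[0]+0; D=np.diff(P,axis=0).round(4)
    for x,d in zip(a[1:],D): print(x,'{"travel": [%g, %g, %g], "yaw": 0},'%tuple(d))
    print('sum',D.sum(0))
E
python3 -c "
from arc import *
rows([104.5,102.5,99.5]+list(np.arange(95.5,20,-4))+[16.5,13.5,11,9,7.2,5.7,4.7,4.2])"
```

```text
102.5 {"travel": [-0.0068, -0.0002, 0.0016], "yaw": 0},
99.5 {"travel": [-0.0102, -0.0004, 0.002], "yaw": 0},
95.5 {"travel": [-0.0138, -0.0006, 0.0018], "yaw": 0},
91.5 {"travel": [-0.0139, -0.0005, 0.0008], "yaw": 0},
87.5 {"travel": [-0.0139, -0.0005, -0.0001], "yaw": 0},
83.5 {"travel": [-0.0138, -0.0006, -0.0011], "yaw": 0},
79.5 {"travel": [-0.0138, -0.0005, -0.002], "yaw": 0},
75.5 {"travel": [-0.0136, -0.0005, -0.003], "yaw": 0},
71.5 {"travel": [-0.0133, -0.0005, -0.004], "yaw": 0},
67.5 {"travel": [-0.013, -0.0005, -0.0049], "yaw": 0},
63.5 {"travel": [-0.0127, -0.0005, -0.0057], "yaw": 0},
59.5 {"travel": [-0.0122, -0.0005, -0.0067], "yaw": 0},
55.5 {"travel": [-0.0117, -0.0004, -0.0075], "yaw": 0},
51.5 {"travel": [-0.0112, -0.0005, -0.0082], "yaw": 0},
47.5 {"travel": [-0.0105, -0.0004, -0.0091], "yaw": 0},
43.5 {"travel": [-0.01, -0.0003, -0.0097], "yaw": 0},
39.5 {"travel": [-0.0092, -0.0004, -0.0104], "yaw": 0},
35.5 {"travel": [-0.0084, -0.0003, -0.0111], "yaw": 0},
31.5 {"travel": [-0.0077, -0.0003, -0.0116], "yaw": 0},
27.5 {"travel": [-0.0069, -0.0003, -0.0121], "yaw": 0},
23.5 {"travel": [-0.0059, -0.0002, -0.0125], "yaw": 0},
16.5 {"travel": [-0.0084, -0.0003, -0.0229], "yaw": 0},
13.5 {"travel": [-0.0027, -0.0001, -0.0101], "yaw": 0},
11 {"travel": [-0.0018, -0.0001, -0.0085], "yaw": 0},
9 {"travel": [-0.0012, -0.0001, -0.0068], "yaw": 0},
7.2 {"travel": [-0.0009, 0, -0.0062], "yaw": 0},
5.7 {"travel": [-0.0006, 0, -0.0052], "yaw": 0},
4.7 {"travel": [-0.0003, 0, -0.0035], "yaw": 0},
4.2 {"travel": [-0.0001, 0, -0.0017], "yaw": 0},
sum [-0.2485 -0.0095 -0.1784]
```

Call:
apply_moves:
  increments:
    - {"travel": [-0.007, 0, 0.0016], "yaw": 0}
    - {"travel": [-0.0102, -0.0004, 0.002], "yaw": 0}
    - {"travel": [-0.0138, -0.0006, 0.0018], "yaw": 0}
    - {"travel": [-0.0139, -0.0005, 0.0008], "yaw": 0}
    - {"travel": [-0.0139, -0.0005, -0.0001], "yaw": 0}
    - {"travel": [-0.0138, -0.0006, -0.0011], "yaw": 0}

```text
t: 5.58
tcp_pos: [0.6488, 0.0953, 0.2655]
tool_rot: [[-0.999, -0.045, 0.008], [-0.045, 0.999, 0.002], [-0.008, 0.001, -1.0]]
wrist_force: [2.5, 3.2, 0.9]
gripper_width: 0.227
```

Call:
apply_moves:
  increments:
    - {"travel": [-0.0138, -0.0005, -0.002], "yaw": 0}
    - {"travel": [-0.0136, -0.0005, -0.003], "yaw": 0}
    - {"travel": [-0.0133, -0.0005, -0.004], "yaw": 0}
    - {"travel": [-0.013, -0.0005, -0.0049], "yaw": 0}
    - {"travel": [-0.0127, -0.0005, -0.0057], "yaw": 0}
    - {"travel": [-0.0122, -0.0005, -0.0067], "yaw": 0}

```text
t: 6.08
tcp_pos: [0.5697, 0.0924, 0.2404]
tool_rot: [[-0.999, -0.045, 0.007], [-0.045, 0.999, 0.002], [-0.007, 0.001, -1.0]]
wrist_force: [-1.9, 2.6, 5.7]
gripper_width: 0.221
```

Call:
apply_moves:
  increments:
    - {"travel": [-0.0117, -0.0004, -0.0075], "yaw": 0}
    - {"travel": [-0.0112, -0.0005, -0.0082], "yaw": 0}
    - {"travel": [-0.0105, -0.0004, -0.0091], "yaw": 0}
    - {"travel": [-0.01, -0.0003, -0.0097], "yaw": 0}
    - {"travel": [-0.0092, -0.0004, -0.0104], "yaw": 0}

```text
t: 6.5
tcp_pos: [0.5155, 0.0903, 0.1939]
tool_rot: [[-0.999, -0.045, 0.001], [-0.045, 0.999, 0.002], [-0.001, 0.002, -1.0]]
wrist_force: [-5.7, 2.8, 5.5]
gripper_width: 0.222
```

Call:
apply_moves:
  increments:
    - {"travel": [-0.0095, -0.0003, -0.0105], "yaw": 0}
    - {"travel": [-0.0087, -0.0003, -0.011], "yaw": 0}
    - {"travel": [-0.0079, -0.0003, -0.0115], "yaw": 0}
    - {"travel": [-0.0069, -0.0002, -0.0125], "yaw": 0}

```text
t: 6.83
tcp_pos: [0.4847, 0.0892, 0.147]
tool_rot: [[-0.999, -0.044, 0.008], [-0.044, 0.999, 0.002], [-0.008, 0.002, -1.0]]
wrist_force: [5.8, 4.0, -3.4]
gripper_width: 0.225
```

Call:
apply_moves:
  increments:
    - {"travel": [-0.005, -0.0002, -0.0115], "yaw": 0}
    - {"travel": [-0.0034, -0.0001, -0.0114], "yaw": 0}
    - {"travel": [-0.0027, -0.0001, -0.01], "yaw": 0}
    - {"travel": [-0.0018, -0.0001, -0.0085], "yaw": 0}
    - {"travel": [0, 0, 0], "yaw": 0}
    - {"travel": [0, 0, 0], "yaw": 0}

```text
t: 7.33
tcp_pos: [0.4699, 0.0886, 0.1042]
tool_rot: [[-0.999, -0.044, -0.002], [-0.044, 0.999, 0.002], [0.002, 0.002, -1.0]]
wrist_force: [0.4, 5.5, -2.1]
gripper_width: 0.224
```

Call:
apply_moves:
  increments:
    - {"travel": [-0.001, 0, -0.005], "yaw": 0}
    - {"travel": [-0.001, 0, -0.005], "yaw": 0}
    - {"travel": [-0.0005, 0, -0.004], "yaw": 0}
    - {"travel": [-0.0005, 0, -0.003], "yaw": 0}
    - {"travel": [0, 0, 0], "yaw": 0}
    - {"travel": [0, 0, 0], "yaw": 0}

```text
t: 7.83
tcp_pos: [0.4671, 0.0885, 0.0875]
tool_rot: [[-0.999, -0.044, -0.001], [-0.044, 0.999, 0.001], [0.001, 0.001, -1.0]]
wrist_force: [0.0, 5.6, -2.0]
gripper_width: 0.227
```

Call:
apply_moves:
  increments:
    - {"travel": [0, 0, -0.002], "yaw": 0}
    - {"travel": [0, 0, -0.002], "yaw": 0}
    - {"travel": [0, 0, -0.001], "yaw": 0}
    - {"travel": [0, 0, 0], "yaw": 0}
    - {"travel": [0, 0, 0], "yaw": 0}

```text
t: 8.25
tcp_pos: [0.4665, 0.0885, 0.0824]
tool_rot: [[-0.999, -0.045, -0.003], [-0.045, 0.999, 0.001], [0.003, 0.001, -1.0]]
wrist_force: [-1.5, 5.1, -1.8]
gripper_width: 0.224
```

Call:
apply_moves:
  increments:
    - {"travel": [0, 0, -0.001], "yaw": 0}
    - {"travel": [0, 0, -0.001], "yaw": 0}
    - {"travel": [0, 0, 0], "yaw": 0}
    - {"travel": [0, 0, 0], "yaw": 0}

```text
t: 8.58
tcp_pos: [0.4663, 0.0885, 0.0803]
tool_rot: [[-0.999, -0.045, -0.003], [-0.045, 0.999, 0.001], [0.003, 0.001, -1.0]]
wrist_force: [-2.4, 5.7, -1.0]
gripper_width: 0.228
```

Call:
apply_moves:
  increments:
    - {"travel": [0, 0, -0.001], "yaw": 0}
    - {"travel": [0, 0, -0.001], "yaw": 0}
    - {"travel": [0, 0, 0], "yaw": 0}
    - {"travel": [0, 0, 0], "yaw": 0}

```text
t: 8.92
tcp_pos: [0.4661, 0.0885, 0.0782]
tool_rot: [[-0.999, -0.045, -0.004], [-0.045, 0.999, 0.001], [0.004, 0.001, -1.0]]
wrist_force: [-2.1, 4.0, -1.2]
gripper_width: 0.227
```

```bash
cat > lid.py <<'E'
from h import *
def lid(n='top'):
    p,d,i=snap(n); c=cloud(d,i)
    ex=np.array([.99926,.03839]); ey=np.array([-.03839,.99926]); q=c[...,:2]-[.584,.0925]
    u=q@ex; v=q@ey; z=c[...,2]
    print(n,'v-bins z at front/back; shut=.1025')
    for a,b in [(-.075,-.06),(-.05,-.03),(-.01,.01),(.03,.05),(.06,.075)]:
        print(a,[round(float(np.median(z[(u>a)&(u<b)&(v>l)&(v<h)])),4) if ((u>a)&(u<b)&(v>l)&(v<h)).sum()>3 else None for l,h in [(-.1,-.07),(.07,.1)]])
    return p,d,c,u,v
if __name__=='__main__':
    p,d,c,u,v=lid(); lid('scene')
    cv2.imwrite('pics/t2.png',cv2.resize(p[155:325,170:350],None,fx=3.5,fy=3.5,interpolation=cv2.INTER_CUBIC)[:,:,::-1])
E
python3 lid.py
```

```text
top v-bins z at front/back; shut=.1025
-0.075 [0.1027, None]
-0.05 [0.1023, 0.1029]
-0.01 [0.1035, 0.1028]
0.03 [0.1032, 0.1029]
0.06 [0.103, 0.1021]
scene v-bins z at front/back; shut=.1025
-0.075 [0.1048, 0.1039]
-0.05 [0.1047, 0.1043]
-0.01 [0.1044, 0.1043]
0.03 [0.1042, 0.1046]
0.06 [0.1041, 0.1043]
```

Call:
apply_moves:
  increments:
    - {"travel": [0, 0, 0], "yaw": 0}
    - {"travel": [0, 0, 0], "yaw": 0}
    - {"travel": [0, 0, 0], "yaw": 0}
    - {"travel": [0, 0, 0], "yaw": 0}
    - {"travel": [0, 0, 0], "yaw": 0}
    - {"travel": [0, 0, 0], "yaw": 0}
    - {"travel": [0, 0, 0.01], "yaw": 0}
    - {"travel": [0, 0, 0.025], "yaw": 0}
    - {"travel": [0, 0, 0.025], "yaw": 0}
    - {"travel": [0, 0, 0.01], "yaw": 0}
    - {"travel": [0, 0, 0], "yaw": 0}
  hand: -1

```text
t: 9.93
tcp_pos: [0.4698, 0.0879, 0.153]
tool_rot: [[-0.999, -0.045, 0.007], [-0.045, 0.999, -0.0], [-0.007, -0.001, -1.0]]
wrist_force: [0.2, 0.9, 0.1]
gripper_width: 1.005
```

Call:
apply_moves:
  increments:
    - {"travel": [0.003, 0.015, 0], "yaw": 0}
    - {"travel": [0.003, 0.03, 0], "yaw": 0}
    - {"travel": [0, 0.03, 0], "yaw": 0}
    - {"travel": [0, 0.03, 0], "yaw": 0}
    - {"travel": [0, 0.025, 0], "yaw": 0}
    - {"travel": [0, 0, 0], "yaw": 0}
    - {"travel": [0, 0, 0], "yaw": 0}
    - {"travel": [0, 0, 0], "yaw": 0}
    - {"travel": [0, 0, 0], "yaw": 0}
    - {"travel": [0, 0, 0], "yaw": 0}
  hand: 1

```text
t: 10.77
tcp_pos: [0.4734, 0.217, 0.1488]
tool_rot: [[-0.999, -0.044, -0.001], [-0.044, 0.999, -0.0], [0.001, -0.0, -1.0]]
wrist_force: [0.0, 0.8, 0.0]
gripper_width: -0.002
```

Check the view before lowering.

```bash
python3 - <<'E'
from h import *
p,d,w,o=wrist(); print(o['tcp_pos'])
r=cams.trace('wrist','hook')
for q in r[:1]:
    P=w[q['mask']]; print(q['box'],q['confidence'],np.nanpercentile(P,[5,50,95],axis=0).round(4))
r=cams.trace('wrist','hook_knob')
for q in r[:1]: print(q['box'],q['confidence'],np.nanpercentile(w[q['mask']],[5,50,95],axis=0).round(4))
cv2.imwrite('pics/w2.png',p[:,:,::-1])
E
```

```text
[0.47340493 0.21697352 0.1488449 ]
[222.5, 233.1, 278.6, 296.9] 0.78 [[0.4605 0.1523 0.0452]
 [0.4855 0.1802 0.0838]
 [0.4898 0.1879 0.0885]]
[224.3, 238.4, 280.3, 293.9] 0.66 [[0.4612 0.1526 0.0458]
 [0.4854 0.1805 0.0841]
 [0.4897 0.1878 0.0886]]
```

View pics/w2.png

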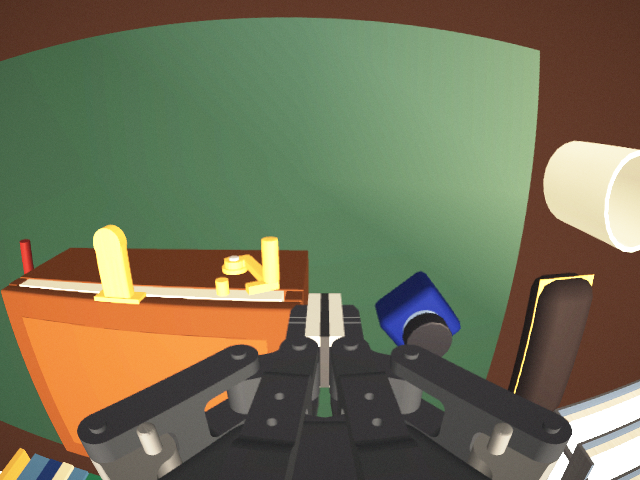

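Call:
apply_moves:
  increments:
    - {"travel": [0, 0, -0.015], "yaw": 0}
    - {"travel": [0, 0, -0.025], "yaw": 0}
    - {"travel": [0, 0, -0.02], "yaw": 0}
    - {"travel": [0, 0, -0.008], "yaw": 0}
    - {"travel": [0, 0, 0], "yaw": 0}
    - {"travel": [0, 0, 0], "yaw": 0}

```text
t: 11.42
tcp_pos: [0.4737, 0.2178, 0.0814]
tool_rot: [[-0.999, -0.045, -0.0], [-0.045, 0.999, -0.0], [0.0, -0.0, -1.0]]
wrist_force: [-0.4, 0.3, 1.1]
gripper_width: -0.002
```

Call:
apply_moves:
  increments:
    - {"travel": [0, -0.004, 0], "yaw": 0}
    - {"travel": [0, -0.004, 0], "yaw": 0}
    - {"travel": [0, -0.004, 0], "yaw": 0}
    - {"travel": [0, -0.004, 0], "yaw": 0}
    - {"travel": [0, -0.003, 0.001], "yaw": 0}
    - {"travel": [0, -0.003, 0.001], "yaw": 0}
    - {"travel": [0, -0.003, 0.001], "yaw": 0}
    - {"travel": [0, 0, 0], "yaw": 0}
    - {"travel": [0, 0, 0], "yaw": 0}

```text
t: 12.17
tcp_pos: [0.4745, 0.195, 0.0874]
tool_rot: [[-0.999, -0.043, 0.002], [-0.043, 0.999, 0.005], [-0.002, 0.005, -1.0]]
wrist_force: [-4.7, 6.9, 11.5]
gripper_width: 0.002
```

Call:
apply_moves:
  increments:
    - {"travel": [0, 0.003, 0], "yaw": 0}
    - {"travel": [0, 0.002, 0], "yaw": 0}
    - {"travel": [0, 0, 0], "yaw": 0}
    - {"travel": [0, 0, 0], "yaw": 0}

```text
t: 12.5
tcp_pos: [0.4732, 0.1977, 0.0839]
tool_rot: [[-0.999, -0.045, -0.001], [-0.045, 0.999, -0.001], [0.001, -0.0, -1.0]]
wrist_force: [0.5, 0.5, -0.5]
gripper_width: -0.001
```

```bash
python3 - <<'E'
from h import *
p,d,w,o=wrist(); print(o['tcp_pos'],o['wrist_force'])
A=p[150:400,150:450]
cv2.imwrite('pics/w3.png',cv2.resize(A,None,fx=2.6,fy=2.6,interpolation=cv2.INTER_CUBIC)[:,:,::-1][:600])
for n in ['top','scene']:
  snap(n); r=cams.trace(n,'hook')
  for q in r[:1]: print(n,q['box'],q['confidence'])
E
```

```text
[0.47320417 0.19765712 0.08386252] [ 0.46984182  0.51258692 -0.4986504 ]
top [90.4, 323.0, 141.1, 353.5] 0.19
scene [306.1, 214.3, 416.9, 309.4] 0.63
```

View pics/w3.png

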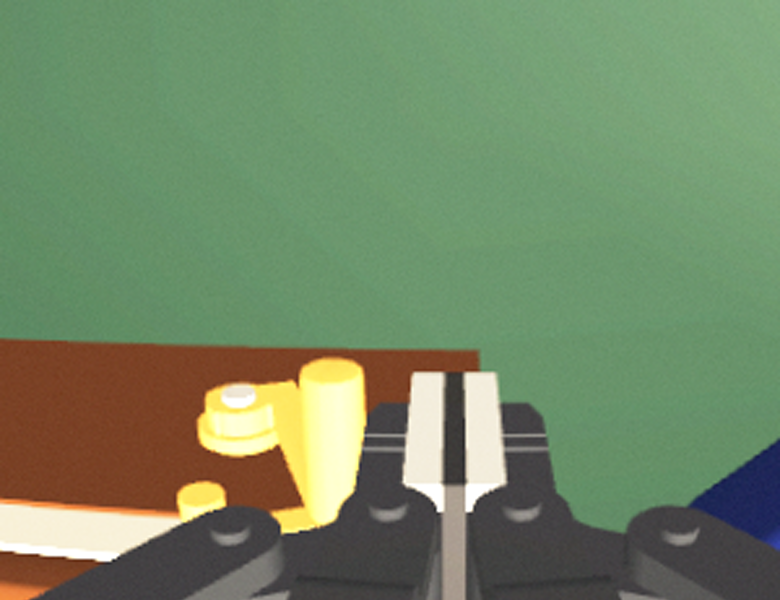

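Call:
apply_moves:
  increments:
    - {"travel": [0, 0.004, 0.005], "yaw": 0}
    - {"travel": [0, 0.004, 0.02], "yaw": 0}
    - {"travel": [0, 0, 0.025], "yaw": 0}
    - {"travel": [0, 0, 0.015], "yaw": 0}
    - {"travel": [0, 0, 0], "yaw": 0}
    - {"travel": [0, 0, 0], "yaw": 0}
  hand: 0.2

```text
t: 13.25
tcp_pos: [0.4741, 0.2063, 0.1502]
tool_rot: [[-0.999, -0.045, 0.002], [-0.045, 0.999, 0.001], [-0.002, 0.0, -1.0]]
wrist_force: [-1.3, -0.6, 0.1]
gripper_width: 0.402
```

```bash
python3 - <<'E'
from h import *
p,d,w,o=wrist(); print(o['tcp_pos'],o['gripper_width'])
r=cams.trace('wrist','hook')
for q in r[:1]:
    P=w[q['mask']]; P=P[(P[:,2]>.055)]; print(q['box'],q['confidence'])
    K=P[(P[:,0]<.484)&(P[:,0]>.462)&(P[:,2]>.07)]; print(len(K),np.nanpercentile(K,[3,25,50,75,97],axis=0).round(4))
    # knob ridge: axis dir fit
E
```

```text
[0.47408814 0.20629898 0.1502105 ] 0.40215401683589497
[237.4, 235.4, 288.0, 296.2] 0.77
625 [[0.4627 0.173  0.0867]
 [0.4675 0.1754 0.0886]
 [0.4727 0.1782 0.0896]
 [0.4782 0.1804 0.0903]
 [0.4832 0.1824 0.0911]]
```

Call:
apply_moves:
  increments:
    - {"travel": [-0.002, -0.014, 0], "yaw": 0}
    - {"travel": [-0.002, -0.014, 0], "yaw": 0}
    - {"travel": [0, 0, -0.015], "yaw": 0}
    - {"travel": [0, 0, -0.02], "yaw": 0}
    - {"travel": [0, 0, -0.02], "yaw": 0}
    - {"travel": [0, 0, -0.015], "yaw": 0}
    - {"travel": [0, 0, 0], "yaw": 0}
    - {"travel": [0, 0, 0], "yaw": 0}

```text
t: 14.02
tcp_pos: [0.4678, 0.1777, 0.0772]
tool_rot: [[-0.999, -0.045, -0.005], [-0.045, 0.999, -0.001], [0.005, -0.001, -1.0]]
wrist_force: [-0.2, 0.8, 0.2]
gripper_width: 0.404
```

Call:
apply_moves:
  increments:
    - {"travel": [0, 0, 0], "yaw": 0}
    - {"travel": [0, 0, 0], "yaw": 0}
    - {"travel": [0, 0, 0], "yaw": 0}
    - {"travel": [0, 0, 0], "yaw": 0}
    - {"travel": [0, 0, 0], "yaw": 0}
    - {"travel": [0, 0, 0], "yaw": 0}
  hand: 1
  squeeze: 20

```text
t: 14.52
tcp_pos: [0.4702, 0.1782, 0.0802]
tool_rot: [[-0.999, -0.045, 0.002], [-0.045, 0.999, 0.0], [-0.002, 0.0, -1.0]]
wrist_force: [-0.2, -0.3, 2.2]
gripper_width: 0.105
```

Call:
apply_moves:
  increments:
    - {"travel": [0.0001, -0.0023, 0.0011], "yaw": 0}
    - {"travel": [0.0001, -0.0022, 0.0011], "yaw": 0}
    - {"travel": [0.0001, -0.0023, 0.001], "yaw": 0}
    - {"travel": [0.0001, -0.0023, 0.0009], "yaw": 0}
    - {"travel": [0, -0.0024, 0.0008], "yaw": 0}
    - {"travel": [0, 0, 0], "yaw": 0}
    - {"travel": [0, 0, 0], "yaw": 0}

```text
t: 15.1
tcp_pos: [0.4706, 0.1675, 0.0857]
tool_rot: [[-0.999, -0.044, 0.001], [-0.044, 0.999, 0.003], [-0.002, 0.003, -1.0]]
wrist_force: [-1.8, 4.8, 6.5]
gripper_width: 0.104
```

Call:
apply_moves:
  increments:
    - {"travel": [0, -0.001, 0.0003], "yaw": 0}
    - {"travel": [0, -0.001, 0.0002], "yaw": 0}
    - {"travel": [0, -0.001, 0.0002], "yaw": 0}
    - {"travel": [0, 0, 0], "yaw": 0}
    - {"travel": [0, 0, 0], "yaw": 0}

```text
t: 15.52
tcp_pos: [0.4707, 0.1643, 0.0865]
tool_rot: [[-0.999, -0.044, 0.002], [-0.044, 0.999, 0.002], [-0.002, 0.002, -1.0]]
wrist_force: [-1.8, 4.8, 6.5]
gripper_width: 0.106
```

Call:
apply_moves:
  increments:
    - {"travel": [0, 0, 0.001], "yaw": 0}
    - {"travel": [0, 0, 0.001], "yaw": 0}
    - {"travel": [0, -0.001, 0], "yaw": 0}
    - {"travel": [0, -0.001, 0], "yaw": 0}
    - {"travel": [0, 0, 0], "yaw": 0}
    - {"travel": [0, 0, 0], "yaw": 0}

```text
t: 16.02
tcp_pos: [0.4707, 0.1627, 0.0871]
tool_rot: [[-0.999, -0.044, 0.003], [-0.044, 0.999, 0.004], [-0.003, 0.003, -1.0]]
wrist_force: [3.6, 7.3, -1.5]
gripper_width: 0.105
```

Call:
apply_moves:
  increments:
    - {"travel": [0, -0.001, 0], "yaw": 0}
    - {"travel": [0, -0.001, 0], "yaw": 0}
    - {"travel": [0, 0, 0], "yaw": 0}
    - {"travel": [0, 0, 0], "yaw": 0}

```text
t: 16.35
tcp_pos: [0.4706, 0.1622, 0.0872]
tool_rot: [[-0.999, -0.042, 0.003], [-0.042, 0.999, 0.007], [-0.003, 0.007, -1.0]]
wrist_force: [3.3, 13.5, -1.6]
gripper_width: 0.106
```

Call:
apply_moves:
  increments:
    - {"travel": [0, 0.0015, 0], "yaw": 0}
    - {"travel": [0, 0.001, 0], "yaw": 0}
    - {"travel": [0, 0, 0], "yaw": 0}

```text
t: 16.6
tcp_pos: [0.4706, 0.1628, 0.0871]
tool_rot: [[-0.999, -0.045, 0.002], [-0.045, 0.999, 0.002], [-0.002, 0.002, -1.0]]
wrist_force: [2.9, 6.2, -0.5]
gripper_width: 0.105
```

Call:
apply_moves:
  increments:
    - {"travel": [0, 0, 0], "yaw": 0}
    - {"travel": [0, 0, 0], "yaw": 0}
    - {"travel": [0, 0, 0], "yaw": 0}
    - {"travel": [0, 0, 0], "yaw": 0}
    - {"travel": [0, 0, 0.01], "yaw": 0}
    - {"travel": [0, 0, 0.02], "yaw": 0}
    - {"travel": [0, 0, 0.03], "yaw": 0}
    - {"travel": [0, 0, 0.015], "yaw": 0}
    - {"travel": [0, 0, 0], "yaw": 0}
    - {"travel": [0, 0, 0], "yaw": 0}
  hand: 0.2

```text
t: 17.43
tcp_pos: [0.4705, 0.1619, 0.1632]
tool_rot: [[-0.999, -0.045, 0.003], [-0.045, 0.999, 0.0], [-0.003, -0.0, -1.0]]
wrist_force: [0.1, 0.1, -0.0]
gripper_width: 0.399
```

```bash
python3 - <<'E'
from h import *
p,d,w,o=wrist(); print(o['tcp_pos'],o['gripper_width'])
r=cams.trace('wrist','hook')
for q in r[:1]:
    P=w[q['mask']]; print(q['box'],q['confidence'])
    K=P[(P[:,0]<.484)&(P[:,0]>.462)&(P[:,2]>.07)]; print(len(K),np.nanpercentile(K,[3,25,50,75,97],axis=0).round(4))
A=p[200:350,200:400]
cv2.imwrite('pics/w4.png',cv2.resize(A,None,fx=4,fy=4,interpolation=cv2.INTER_CUBIC)[:,:,::-1])
E
```

```text
[0.47051636 0.16192036 0.16319324] 0.3989649200150325
[300.4, 240.9, 337.2, 296.5] 0.94
574 [[0.4627 0.157  0.092 ]
 [0.4671 0.1592 0.0949]
 [0.4725 0.1616 0.0958]
 [0.4783 0.164  0.0964]
 [0.4833 0.1662 0.0973]]
```

View pics/w4.png

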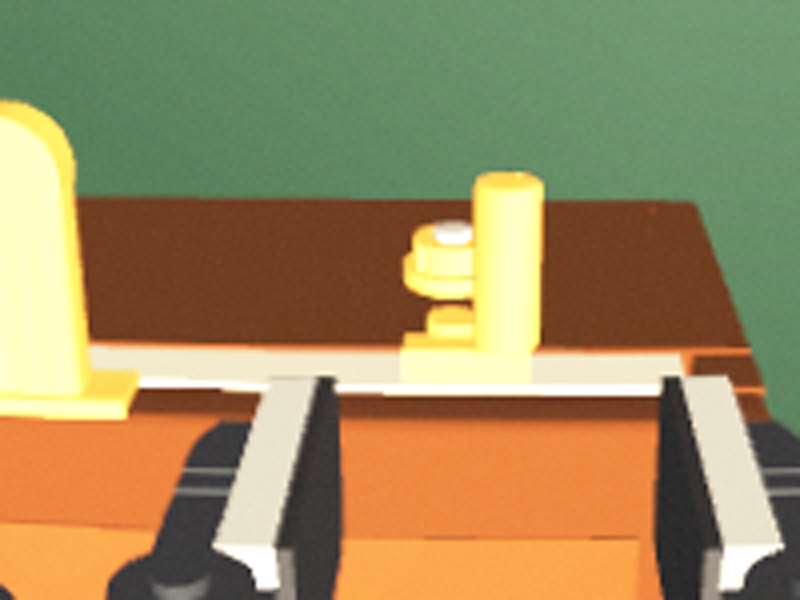

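Call:
apply_moves:
  increments:
    - {"travel": [0, -0.0135, 0], "yaw": 0}
    - {"travel": [0, -0.03, 0], "yaw": 0}
    - {"travel": [0, -0.03, 0], "yaw": 0}
    - {"travel": [0, 0, -0.015], "yaw": 0}
    - {"travel": [0, 0, -0.025], "yaw": 0}
    - {"travel": [0, 0, -0.025], "yaw": 0}
    - {"travel": [0, 0, -0.012], "yaw": 0}
    - {"travel": [0, 0, 0], "yaw": 0}
    - {"travel": [0, 0, 0], "yaw": 0}
  hand: -0.2

```text
t: 18.28
tcp_pos: [0.4683, 0.0885, 0.0829]
tool_rot: [[-0.999, -0.045, -0.005], [-0.045, 0.999, 0.0], [0.005, 0.0, -1.0]]
wrist_force: [-0.5, -0.7, -0.4]
gripper_width: 0.603
```

Call:
apply_moves:
  increments:
    - {"travel": [0, 0, 0], "yaw": 0}
    - {"travel": [0, 0, 0], "yaw": 0}
    - {"travel": [0, 0, 0], "yaw": 0}
    - {"travel": [0, 0, 0], "yaw": 0}
    - {"travel": [0, 0, 0], "yaw": 0}
    - {"travel": [0, 0, 0], "yaw": 0}
    - {"travel": [0, 0, 0], "yaw": 0}
  hand: 1
  squeeze: 50

```text
t: 18.87
tcp_pos: [0.4708, 0.0887, 0.0861]
tool_rot: [[-0.999, -0.045, 0.002], [-0.045, 0.999, 0.0], [-0.002, 0.0, -1.0]]
wrist_force: [-0.7, 1.4, 5.7]
gripper_width: 0.221
```

```bash
python3 -c "
from arc import *
rows([5.5,6.5,8.5,11.5,14.5,18.5,22.5,26.5,30.5,34.5,38.5,42.5,45.5,48.5,50.5],R=.1992)"
```

```text
6.5 {"travel": [0.0003, 0, 0.0035], "yaw": 0},
8.5 {"travel": [0.0009, 0, 0.0068], "yaw": 0},
11.5 {"travel": [0.0018, 0.0001, 0.0103], "yaw": 0},
14.5 {"travel": [0.0024, 0.0001, 0.0102], "yaw": 0},
18.5 {"travel": [0.0039, 0.0001, 0.0133], "yaw": 0},
22.5 {"travel": [0.0049, 0.0002, 0.013], "yaw": 0},
26.5 {"travel": [0.0058, 0.0003, 0.0127], "yaw": 0},
30.5 {"travel": [0.0066, 0.0002, 0.0122], "yaw": 0},
34.5 {"travel": [0.0075, 0.0003, 0.0117], "yaw": 0},
38.5 {"travel": [0.0082, 0.0003, 0.0112], "yaw": 0},
42.5 {"travel": [0.009, 0.0004, 0.0106], "yaw": 0},
45.5 {"travel": [0.0073, 0.0002, 0.0075], "yaw": 0},
48.5 {"travel": [0.0076, 0.0003, 0.0071], "yaw": 0},
50.5 {"travel": [0.0053, 0.0002, 0.0045], "yaw": 0},
sum [0.0715 0.0027 0.1346]
```

Call:
apply_moves:
  increments:
    - {"travel": [0.0003, 0, 0.0035], "yaw": 0}
    - {"travel": [0.0009, 0, 0.0068], "yaw": 0}
    - {"travel": [0.0018, 0.0001, 0.01], "yaw": 0}
    - {"travel": [0.0024, 0.0001, 0.01], "yaw": 0}
    - {"travel": [0, 0, 0], "yaw": 0}
    - {"travel": [0, 0, 0], "yaw": 0}

```text
t: 19.37
tcp_pos: [0.4751, 0.0888, 0.1144]
tool_rot: [[-0.999, -0.045, 0.0], [-0.045, 0.999, 0.0], [-0.0, 0.0, -1.0]]
wrist_force: [5.7, 1.4, -6.7]
gripper_width: 0.218
```

```bash
python3 - <<'E'
from h import *
p,d,w,o=wrist(); print(o['tcp_pos'],o['wrist_force'])
for n in ['scene','top']:
    s,_,_=snap(n); 
    A=s[205:315,275:425] if n=='scene' else s[165:325,175:355]
    A=cv2.resize(A,(600,440),interpolation=cv2.INTER_CUBIC); cv2.imwrite(f'pics/{n}5.png',A[:,:,::-1])
E
```

```text
[0.47512726 0.08880194 0.11435279] [ 5.65712601  1.36080763 -6.69130418]
```

View pics/scene5.png

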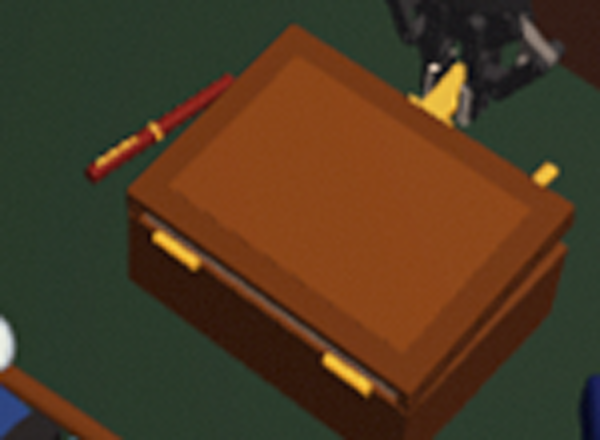

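Call:
apply_moves:
  increments:
    - {"travel": [0.0045, 0.0001, 0.0133], "yaw": 0}
    - {"travel": [0.0055, 0.0002, 0.013], "yaw": 0}
    - {"travel": [0.0062, 0.0003, 0.0127], "yaw": 0}
    - {"travel": [0.0068, 0.0002, 0.0122], "yaw": 0}
    - {"travel": [0.0075, 0.0003, 0.0117], "yaw": 0}

```text
t: 19.93
tcp_pos: [0.5028, 0.0899, 0.1762]
tool_rot: [[-0.999, -0.045, -0.01], [-0.045, 0.999, -0.0], [0.01, 0.0, -1.0]]
wrist_force: [-2.4, 1.3, -4.2]
gripper_width: 0.22
```

Call:
apply_moves:
  increments:
    - {"travel": [0.0082, 0.0003, 0.0112], "yaw": 0}
    - {"travel": [0.009, 0.0004, 0.0106], "yaw": 0}
    - {"travel": [0.0073, 0.0002, 0.0075], "yaw": 0}
    - {"travel": [0.0076, 0.0003, 0.0071], "yaw": 0}
    - {"travel": [0.0053, 0.0002, 0.0045], "yaw": 0}
    - {"travel": [0, 0, 0], "yaw": 0}
    - {"travel": [0, 0, 0], "yaw": 0}
    - {"travel": [0, 0, 0], "yaw": 0}

```text
t: 20.6
tcp_pos: [0.5431, 0.0914, 0.2189]
tool_rot: [[-0.999, -0.045, 0.0], [-0.045, 0.999, 0.0], [-0.0, 0.0, -1.0]]
wrist_force: [-2.8, 2.7, -2.2]
gripper_width: 0.219
```

```bash
python3 - <<'E'
from h import *
o=ctrl.get_obs(); print(o['tcp_pos'],o['wrist_force'],o['gripper_width'])
for n in ['scene','top']:
    s,d,i=snap(n); c=cloud(d,i)
    ex=np.array([.99926,.03839]); ey=np.array([-.03839,.99926]); q=c[...,:2]-[.584,.0925]; u=q@ex; v=q@ey; z=c[...,2]
    m=(abs(v)<.1)&(u>-.04)&(u<.085)&(z>.11)&(z<.24); m&=(abs(v)>.05); P=np.c_[u[m],z[m]]
    for k in range(4):
        f=np.polyfit(P[:,0],P[:,1],1); r=P[:,1]-np.polyval(f,P[:,0]); P=P[abs(r)<max(.004,1.5*r.std())]
    print(n,len(P),'slope deg',-np.degrees(np.arctan(f[0])),r.std())
    A=s[205:335,275:445] if n=='scene' else s[165:325,175:355]
    B=cv2.resize(A,None,fx=2.2,fy=2.2,interpolation=cv2.INTER_CUBIC); cv2.imwrite(f'pics/{n}6.png',B[:,:,::-1])
p,d,w,o=wrist()
s=cv2.imread('pics/scene6.png');t=cv2.imread('pics/top6.png');H=max(s.shape[0],t.shape[0])
I=np.zeros((H,s.shape[1]+t.shape[1],3),np.uint8);I[:s.shape[0],:s.shape[1]]=s;I[:t.shape[0],s.shape[1]:]=t
cv2.imwrite('pics/c6.png',I); cv2.imwrite('pics/w6.png',p[:,:,::-1])
E
```

```text
[0.54312697 0.09136014 0.21885125] [-2.75370744  2.67395463 -2.16690775] 0.2191012109110848
scene 1747 slope deg 44.02331753818317 0.0020715527402167012
top 724 slope deg 43.885229904034 0.0015187635129686875
```

View pics/c6.png

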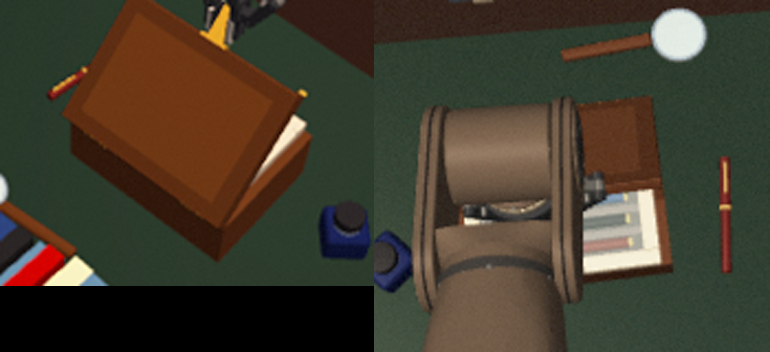

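View pics/w6.png

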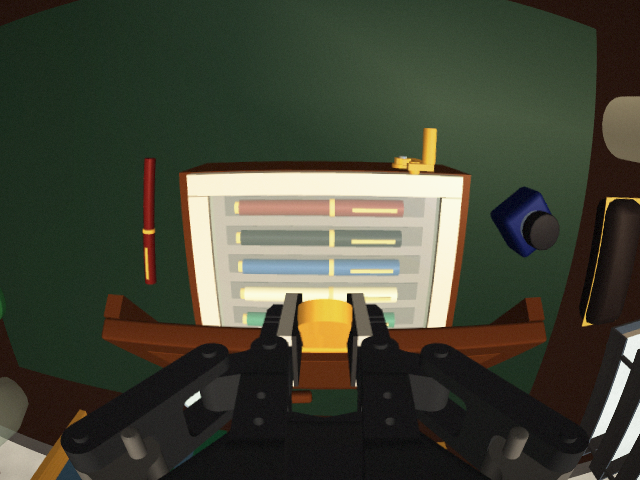

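Call:
apply_moves:
  increments:
    - {"travel": [0.0025, 0.0001, 0.0022], "yaw": 0}
    - {"travel": [0, 0, 0], "yaw": 0}
    - {"travel": [0, 0, 0], "yaw": 0}
    - {"travel": [0, 0, 0], "yaw": 0}
    - {"travel": [0, 0, 0], "yaw": 0}

```text
t: 21.17
tcp_pos: [0.5455, 0.0914, 0.2208]
tool_rot: [[-0.999, -0.045, -0.001], [-0.045, 0.999, 0.0], [0.001, 0.0, -1.0]]
wrist_force: [-2.5, 3.3, -4.1]
gripper_width: 0.223
```

```bash
python3 -c "
from h import *
o=ctrl.get_obs(); print(o['t'],o['tcp_pos'],o['wrist_force'],o['gripper_width'])
print(workorder.finish_job())"
```

```text
21.1667 [0.54549509 0.09144475 0.22079346] [-2.51852293  3.33071612 -4.0927674 ] 0.2228737725493228
the job is handed in; nothing more can be done
None
```

I finished the job and handed it in at 21.2 s of the 54 s allowed. The wooden lid is held half open by its pull, and the glass lid stays hooked down on the case.

- **Lowering:** I gripped the pull and brought both lids down together along the hinge arc. The camera then showed the lid top flat at about 103 mm, against 102.5 mm when shut.
- **Hook:** My first try pushed the knob with closed fingers. It swung the hook only part of the way before the force rose to about 14 N. I backed off, pinched the knob instead and swung the hook upright until it stopped against the stud. The close-up showed the hook upright with its beak over the stud.
- **Raising:** I took the pull again and lifted the wooden lid alone. Both fixed cameras measured it at about 44°. I then raised it one more degree to about 45°, but did not measure the angle again afterwards.
- **Last checks:** The pictures taken just before that last degree showed the glass lid flat on the case, the hook over the stud, and the pull in the gripper. The bystanders I could see looked undisturbed; I did not compare their positions with the start. The final wrist force was about 6 N. The highest reading I saw was about 14 N.

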